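# Make up two jewellery gift sets at the market stall

## Task

Make up the two gift sets. In the tray with three pockets put the ring box in the middle pocket, with the large bangle and the hair barrette in the pockets either side of it, whichever way round; in the tray with two pockets put the small bangle and the tin, one in each. Everything lies flat on the pocket floor, the right way up as it is now, and the ring cone and the brass dish stay where they stand.

Things in the scene. Friction and masses are not known exactly. Their poses are not given: they have to be found in the camera images.
- tray_three: The gift tray with THREE pockets: low wooden tray lying flat, 94 x 274 mm and 10 mm high, fixed to the table. Three square pockets 86 x 86 mm in a row along its y axis, centred at y = -90, 0 and +90 mm, x = 0; pocket floor (grey velvet) 4 mm above the table, rim and the dividers (4 mm thick) 10 mm above the table. Origin: centre of its underside, z up, turned up to 0.2 rad.
- tray_two: The gift tray with TWO pockets: the same make, 94 x 184 mm and 10 mm high, fixed. Two pockets 86 x 86 mm in a row along its y axis, centred at y = -45 and +45 mm, x = 0; floor 4 mm and rim and divider 10 mm above the table. Origin: centre of its underside, z up, turned up to 0.2 rad.
- bangle_large_mid (a point): The large bangle: the bigger of two plain steel hoops lying flat, outer diameter 64 mm, inner 55 mm, 26 mm high, 90 g; one of seven small things scattered in front of and beside the trays. Point at its centre, half-way up (13 mm); z is the hoop's axis. Can be gripped across the outside.
- bangle_small_mid (a point): The small bangle: the smaller steel hoop lying flat, outer diameter 50 mm, inner 42 mm, 24 mm high, 60 g. Point at its centre, half-way up (12 mm); z is the hoop's axis. Can be gripped across the outside.
- ring_box_mid (a point): The ring box: a closed square wooden box 50 x 50 mm, 38 mm high, with a small brass diamond on its lid, 110 g. Point at its centre, half-way up (19 mm); x and y square to its sides, z up; turned up to 0.4 rad.
- tin_mid (a point): The tin: a closed round aluminium tin, diameter 46 mm, 30 mm high (a seen-only lid boss adds 2 mm), solid top, 80 g. Point at its centre, half-way up (15 mm); z up.
- barrette_mid (a point): The hair barrette: a bar of pale wood 68 mm long (x) and 22 mm wide (y), 12 mm high at the ends and 20 mm over its middle 54 mm, with three brass studs, 40 g, lying on its underside. Point at its centre, 10 mm up; turned up to 0.5 rad. Gripped across its 22 mm width.
- ring_cone_mid (a point): Bystander, loose: a dark wooden display cone for rings, base diameter 56 mm, 76 mm high. Point on its axis 38 mm up. It stands among the stock and stays where it is.
- dish_mid (a point): Bystander, loose: a small round open brass dish, diameter 60 mm, 22 mm high, empty. Point on its axis 11 mm up. It stands among the stock and stays where it is.
Things that resemble listed ones, but are neither listed nor needed, are in the scene too. Leave any green or pink look-alike of the part that bears bangle_small_mid alone.

How it is judged:
By the outcome, as a careful person would: the job done as asked, in the order asked, and still so for the second after the job is handed in, with the robot touching nothing.
It also fails if it takes over 120 s, if anything falls off the work surface, if the arm or the gripper's body presses on something with over 40 N, if the wrist force passes 120 N, or if a joint passes its speed limit or range.

## Robot

A 6-joint arm with a two-finger parallel gripper is mounted at the origin on the work surface. World frame = base frame: x ahead of the robot, y to its left, z up, the work surface at z = 0. Lengths are in m, angles in rad, forces in N, time in s.
With the tool pointing down it reaches from about 0.425 to 1.125 m from the base axis. Payload 14.9 kg.
Tool frame: the origin (TCP) lies between the finger pads; the fingertips stand 14 mm ahead of it and the grasp point (between the pads) lies 5 mm behind it (robot.tcp_to_tips is the z of the fingertips in the tool frame, in m); z points along the fingers, y is the direction in which the jaws open and shut (so a half turn about z gives the same grasp; the last joint's range is limited). The gripper opens to 91 mm and grips with 3 to 60 N. Pads are 32 mm wide; open, the fingers measure 118 mm over their backs; the gripper's body (76 mm by 178 mm) begins 60 mm behind the grasp point.
Start: joints at [-1.331, 0.379, 1.734, -0, 1.028, -0.033], TCP at [0.189, -0.674, 0.228] pointing down, gripper open.
Joint ranges: [-2.77, 2.77], [-0.74, 2.19], [0, 2.66], [-1.06, 4.2], [0.31, 2.87], [-3.08, 3.08]. Speed limits (rad/s): [1.89, 1.89, 2.39, 3.14, 3.14, 3.14].

## Interface

Orientations are given as a unit quaternion [x, y, z, w].
In Python, from bench import robot gives the robot as it stands.
- The arm moves only by the tool send_rows, never from a script. Its argument "rows" is text: rows parted by semicolons, each of 7 numbers parted by spaces: the shift along the tool's x, y, z in units of 40 mm (1.0 is 40 mm), then the turn, a rotation vector about the tool's x, y, z in units of 6 degrees (1.0 is 6 degrees), then the opening, from 0 (shut) to 1 (fully open). A call has 1 to 12 rows; each row shifts and turns the commanded pose from where the row before left it, along the tool's axes as they then stand; what a row does not reach is not made up. A row lasts 1/10 s, in which the tool goes at most 50 mm and 8.59 degrees, less where a joint would pass 70% of its speed; a pose out of reach is approached as far as the arm can. A call is refused whole if a number of a shift passes 1 or a number of a turn 1, either way. A call with a gripper value outside its range is refused whole. The fingers move at their own pace and stop on an object; "squeeze" is the grip in N (left out, the last holds). Time passes only in rows, so rows that do not move let the fingers close. It gives the time, the measured TCP pose, the force and the opening at its end, in the units of the state.
- robot.sense(): the state, without advancing time (a new reading comes with each control period).
- robot.get_image(name): name is "scene" or "top"; returns (picture, depth): 400x640x3 uint8, red, green, blue; 400x640 float32, m along the optical axis (not along the pixel's ray), 0 where there is no reading.
- robot.camera_info(name): a dict with "fx", "fy", "cx", "cy" (pixels), "k1" (the pictures are not rectified: a ray, as slopes to the right and down, at radius r is drawn at 1 + k1 r^2 times it, then the intrinsics apply), "R" (3x3) and "t" (3): a world point X has camera coordinates R X + t. Camera axes: x right, y down, z forward; pixel columns grow to the right and rows downward; lengths in m; the calibration is good to about 2 mm. A picture is of the moment at which its call begins. camera_info takes no time and is no camera call.
- robot.job_done(): hands the job in, once; it reports no verdict.
The state is a dict: "t": time; "joint_positions": joint angles; "dq": joint speeds; "joint_torque": joint torques, N m; "tcp_pos": TCP position; "tcp_rot": TCP orientation; "wrist_force": force on the tool from outside, world axes, zero at the start; "moment": the same for the moment, N m; "gripper_width": finger opening in m.
Only numpy, scipy, OpenCV 4.12 (cv2) and the standard library are available. Lean on these libraries where they do the work, as an engineer would, in place of code of your own. Each camera call takes 0.05 s, during which the arm holds its last target. There are 200 camera calls.

## Working session

There is one attempt and no reset: what is moved stays moved. The work goes in short steps, Python scripts to look and compute and a tool call to move; the robot and the scene stay as the last step left them, time stands still between calls to the robot, and variables do not carry over. Pictures are saved under pics/ and viewed, about 12 in all and at most 16, crops included, and the job is handed in when it is done.

Besides the shell and the picture viewer there is one more tool, called after ">>>" in YAML: its name, and indented under it one key for each argument. send_rows: Moves the arm, as the interface text tells. Its arguments: {"type":"object","properties":{"rows":{"type":"string"},"squeeze":{"type":"number"}},"required":["rows"]}

```bash
ls; mkdir -p pics
python3 - <<'E'
from bench import robot
import cv2,numpy as np
for n in("scene","top"):
    p,d=robot.get_image(n); cv2.imwrite(f"pics/{n}0.png",p[:,:,::-1]); np.savez(f"{n}0.npz",p=p,d=d)
    print(n,robot.camera_info(n))
s=robot.sense();print({k:np.round(v,4) for k,v in s.items()}, robot.tcp_to_tips)
E
```

```text
pics
scene {'fx': 397.73248589789625, 'fy': 397.73248589789625, 'cx': 322.89580833259834, 'cy': 203.33585259916924, 'k1': -0.0032715354326651822, 'R': array([[-0.33599839,  0.94182426, -0.0084943 ],
       [ 0.76428586,  0.26736837, -0.58684007],
       [-0.55042911, -0.20366939, -0.80965831]]), 't': array([ 0.16412858, -0.34401044,  1.3211926 ])}
top {'fx': 383.8327177391632, 'fy': 383.8327177391632, 'cx': 319.834496734767, 'cy': 198.21710313183476, 'k1': -0.03777898569098452, 'R': array([[ 0.02247521, -0.99940856,  0.02602692],
       [-0.99755593, -0.02414113, -0.06556956],
       [ 0.0661591 , -0.02448962, -0.99750851]]), 't': array([-0.0269158 ,  0.50414469,  1.2410575 ])}
{'t': np.float64(0.1), 'joint_positions': array([-1.3313,  0.3794,  1.7347, -0.    ,  1.0285, -0.0333]), 'dq': array([-0.0011, -0.001 , -0.0024, -0.0012, -0.0021,  0.001 ]), 'joint_torque': array([-1.80000e-03, -7.65045e+01, -4.35291e+01,  6.52000e-02,
        3.98000e-02, -0.00000e+00]), 'tcp_pos': array([ 0.1885, -0.6738,  0.2273]), 'tcp_rot': array([ 9.907e-01,  1.360e-01, -1.000e-04, -5.000e-04]), 'wrist_force': array([-0.5054,  0.423 , -0.2464]), 'moment': array([-0.014 ,  0.0073,  0.0161]), 'gripper_width': np.float64(0.091)} 0.014
```

View pics/top0.png

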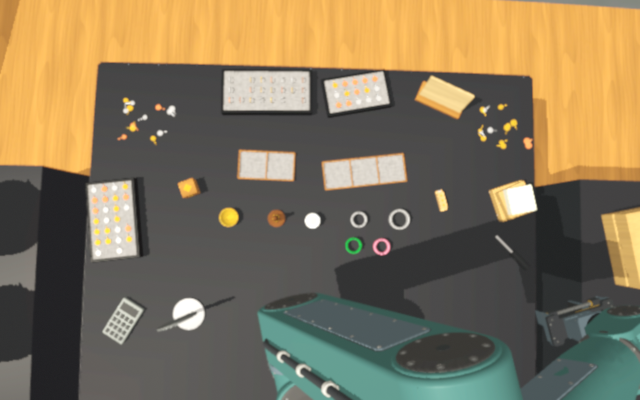

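View pics/scene0.png

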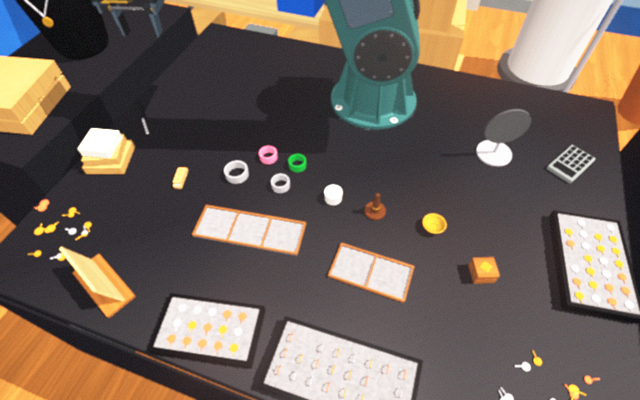

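The top view shows, left to right: ring box (189,188), dish (229,217), cone (276,217), tin (312,220), small bangle (359,219), large bangle (399,219) and barrette (441,200). The trays are at (266,165) with two pockets and (365,171) with three. The green and pink look-alike hoops are at (354,245) and (382,247). The scene view shows the same layout.

```bash
cat > h.py <<'E'
import numpy as np, cv2
from bench import robot
def K(n):
    c=robot.camera_info(n); 
    return c
def rays(n,uv):
    c=K(n); uv=np.asarray(uv,float).reshape(-1,2)
    d=np.c_[(uv[:,0]-c['cx'])/c['fx'],(uv[:,1]-c['cy'])/c['fy']]; s=d.copy()
    for _ in range(8): s=d/(1+c['k1']*(s**2).sum(1,keepdims=True))
    return np.c_[s,np.ones(len(s))]
def onplane(n,uv,z):
    c=K(n); r=rays(n,uv)@c['R']; o=-c['R'].T@c['t']
    return o+r*((z-o[2])/r[:,2])[:,None]
def cloud(n,d):
    c=K(n); v,u=np.mgrid[:400,:640]; r=rays(n,np.c_[u.ravel(),v.ravel()])
    return ((r*d.reshape(-1,1)-c['t'])@c['R']).reshape(400,640,3)
def project(n,X):
    c=K(n); p=np.atleast_2d(X)@c['R'].T+c['t']; s=p[:,:2]/p[:,2:]
    s=s*(1+c['k1']*(s**2).sum(1,keepdims=True))
    return s*[c['fx'],c['fy']]+[c['cx'],c['cy']]
def grab(n,save=None):
    p,d=robot.get_image(n)
    if save: cv2.imwrite(f"pics/{save}.png",p[:,:,::-1])
    return p,d
E
cat > m.py <<'E'
from h import *
obj=dict(box=(189,188,.038,15),dish=(229,217,.022,15),cone=(276,217,.076,17),tin=(312,220,.030,13),bs=(359,219,.024,13),bl=(399,219,.026,16),bar=(441,200,.020,16),t2=(266,165,.010,36),t3=(365,171,.010,50),green=(354,245,.024,13),pink=(382,247,.024,13))
im={n:np.load(f"{n}0.npz") for n in("top","scene")}
for k,(u,v,z,r) in obj.items():
    g=onplane("top",[(u,v)],z)[0]
    for n in im:
        p=im[n]['p']; d=im[n]['d']; X=cloud(n,d)
        c=project(n,g)[0]; m=np.zeros((400,640),np.uint8); rr=int(r*(1.25 if n=="scene" else 1))
        cv2.circle(m,(int(c[0]),int(c[1])),rr,1,-1)
        zz=X[...,2]; 
        # colour: brighter than the black cloth
        col=(p.max(2)>75)&(m>0)
        N,lab,st,ce=cv2.connectedComponentsWithStats(col.astype(np.uint8)); i=1+np.argmax(st[1:,4]); col=lab==i
        cn=cv2.findContours(col.astype(np.uint8),cv2.RETR_EXTERNAL,cv2.CHAIN_APPROX_NONE)[0][0].reshape(-1,2)
        q=onplane(n,cn,z)[:,:2].astype(np.float32)*1000
        (a,b,an)=cv2.minAreaRect(q); cc=cv2.minEnclosingCircle(q)
        top=(abs(zz-z)<.005)&col&(d>0); t=X[top]*1000
        s=f"{k} {n} rect {np.round(a,1)} {np.round(b,1)} {an:.1f} circ {np.round(cc[0],1)} {cc[1]:.1f}"
        if len(t)>5:
            R=cv2.minAreaRect(t[:,:2].astype(np.float32)); s+=f" | top n{len(t)} mean {np.round(t.mean(0),1)} rect {np.round(R[0],1)} {np.round(R[1],1)} {R[2]:.1f}"
        print(s)
E
python3 m.py
```

```text
box top rect [524.6 410.9] [96.4 85.9] 18.7 circ [526.  406.7] 48.8 | top n238 mean [526.7 411.3  38.6] rect [526.8 412.5] [50.5 51.7] 21.6
box scene rect [521.1 408.7] [89.5 81.6] 25.9 circ [522.6 406.5] 49.7 | top n450 mean [529.4 410.2  39.7] rect [527.5 411.1] [52.4 50.7] 22.1
dish top rect [436.1 279.1] [95.5 93. ] 12.7 circ [436.3 278. ] 48.9 | top n90 mean [435.3 283.1  21.5] rect [434.6 281.1] [55.1 53.3] 1.3
dish scene rect [432.8 280.4] [104.6  87.1] 25.8 circ [433.6 277.6] 55.8 | top n177 mean [430.7 280.2  21.8] rect [435. 279.] [57.2 58.8] 89.9
cone top rect [439.1 121.1] [103.7 103.2] 13.1 circ [439.1 121.1] 52.9 | top n9 mean [436.1 128.3  75.7] rect [435.7 128.8] [ 6.2 10.1] 1.8
cone scene rect [469.3 135.6] [54.4 74. ] 70.9 circ [465.2 126.7] 38.0 | top n17 mean [438.3 124.8  75.7] rect [437.3 124.7] [9.3 7.6] 17.7
tin top rect [432.3  11.1] [82.3 77.9] 12.5 circ [432.7   8.9] 42.0 | top n151 mean [430.9  10.3  31.3] rect [431.1  10.5] [42.  42.1] 1.4
tin scene rect [437.9  10.8] [76.5 53.4] 19.2 circ [438.2   9.7] 38.4 | top n194 mean [433.4   7.8  31.6] rect [431.9
[... 1421 characters left out ...]
611.5 -155.3] 157.5 | top n2215 mean [ 598.2 -154.4    7.6] rect [ 642.1 -151.1] [195.8 289.5] 9.8
green top rect [ 354.9 -129.2] [82.5 82.6] 46.3 circ [ 354.9 -129.2] 42.3 | top n55 mean [ 352.9 -125.1   24. ] rect [ 353.8 -125.1] [46.4 48. ] 15.5
green scene rect [ 360.1 -125.4] [72.6 54.3] 21.1 circ [ 359.6 -124. ] 37.4 | top n90 mean [ 355.1 -128.2   23.9] rect [ 354.5 -126.7] [49.6 49.2] 49.6
pink top rect [ 357.8 -214.7] [69.2 69.8] 80.3 circ [ 355.  -217.4] 41.8 | top n57 mean [ 350.6 -218.8   23.6] rect [ 351.  -218.9] [47.7 46.5] 61.4
pink scene rect [ 356.9 -215.1] [80.2 57.6] 25.1 circ [ 356.8 -213.8] 40.7 | top n93 mean [ 352.8 -221.1   23.6] rect [ 352.1 -220.9] [50.1 47.5] 45.4
```

Depth gives good tops. The trays need a tighter mask, and I also want the barrette yaw.

Run:
```python
from h import *
im={n:np.load(f"{n}0.npz") for n in("top","scene")}
for k,g,r in(("t2",(.610,.166,.01),.17),("t3",(.598,-.157,.01),.17),("bar",(.51,-.419,.02),.05),("box",(.527,.4115,.038),.045)):
    for n in im:
        p=im[n]['p'].astype(int);d=im[n]['d'];X=cloud(n,d)
        near=np.hypot(X[...,0]-g[0],X[...,1]-g[1])<r
        if k[0]=='t': m=near&(p.max(2)>110)&(X[...,2]<.02)&(d>0)
        else: m=near&(abs(X[...,2]-g[2])<.005)&(d>0)
        N,lab,st,ce=cv2.connectedComponentsWithStats(m.astype(np.uint8)); i=1+np.argmax(st[1:,4]); m=lab==i
        cn=cv2.findContours(m.astype(np.uint8),0,1)[0][0].reshape(-1,2)
        q=onplane(n,cn,g[2])[:,:2].astype(np.float32)*1000
        R=cv2.minAreaRect(q); bx=cv2.boxPoints(R); e=bx[1]-bx[0]; f=bx[2]-bx[1]; L=e if np.linalg.norm(e)>np.linalg.norm(f) else f
        a=np.degrees(np.arctan2(L[1],L[0]))
        t=X[m][:,:2]*1000; w,V=np.linalg.eigh(np.cov(t.T)); pa=np.degrees(np.arctan2(V[1,1],V[0,1]))
        print(k,n,np.round(R[0],1),np.round(R[1],1),"long dir %.1f pca %.1f"%(a,pa),"mean",t.mean(0).round(1))
```

```text
t2 top [611.  165.7] [192.6 103.2] long dir 88.8 pca 88.7 mean [611.5 166.3]
t2 scene [609.4 164.4] [190.6 103.9] long dir 88.9 pca 88.8 mean [608.9 166.7]
t3 top [ 598.9 -160.4] [103.3 282. ] long dir -82.4 pca 97.5 mean [ 599.3 -160.1]
t3 scene [ 597.4 -161.1] [103.5 281.1] long dir -82.4 pca 97.5 mean [ 596.5 -160. ]
bar top [ 507.  -419.1] [63.1 22.8] long dir 16.3 pca -163.7 mean [ 507.2 -419. ]
bar scene [ 513.3 -418.5] [62.2 23.8] long dir 14.9 pca -164.8 mean [ 510.9 -418.9]
box top [526.8 411.7] [51.  50.7] long dir 22.5 pca 160.8 mean [526.7 411.3]
box scene [528.5 410.5] [52.6 52.3] long dir 22.3 pca 126.1 mean [529.5 410.5]
```

```bash
cat > plan.py <<'E'
from h import *
from scipy.spatial.transform import Rotation as Ro
def plan(legs):
    """legs: (x,y,z mm, psi deg or None); turns printed as done in place before the shift"""
    s=robot.sense(); P=np.array(s['tcp_pos'])*1e3; M=Ro.from_quat(s['tcp_rot']).as_matrix()
    psi=np.degrees(np.arctan2(M[1,0],M[0,0]))
    print("t %.2f tcp %s psi %.2f tilt %.2f w %.1f f %s"%(s['t'],P.round(1),psi,np.degrees(np.arccos(-M[2,2])),s['gripper_width']*1e3,np.round(s['wrist_force'],1)))
    for x,y,z,ps in legs:
        if ps is not None: print("   turn z units %.2f"%((psi-ps)/6)); psi=ps
        d=np.array([x,y,z])-P; c,sn=np.cos(np.radians(psi)),np.sin(np.radians(psi))
        u=np.array([d[0]*c+d[1]*sn,d[0]*sn-d[1]*c,-d[2]])/40; n=int(np.ceil(np.linalg.norm(u)/.98))
        print("   to",(x,y,z),"units",u.round(2),"n",n,"per",(u/max(n,1)).round(3)); P=np.array([x,y,z])
E
python3 -c "
from plan import *
plan([(550,-300,170,22.4),(527.8,411.2,170,None),(527.8,411.2,24,None)])"
```

```text
t 0.10 tcp [ 188.5 -673.8  227.3] psi 15.63 tilt 0.06 w 91.0 f [-0.5  0.4 -0.2]
   turn z units -1.13
   to (550, -300, 170) units [11.92 -5.2   1.43] n 14 per [ 0.851 -0.371  0.102]
   to (527.8, 411.2, 170) units [  6.26 -16.65  -0.  ] n 19 per [ 0.33  -0.876 -0.   ]
   to (527.8, 411.2, 24) units [0.   0.   3.65] n 4 per [0.    0.    0.912]
```

>>> send_rows:
  rows: "0 0 0 0 0 -0.57 1;0 0 0 0 0 -0.56 1;0.851 -0.371 0.102 0 0 0 1;0.851 -0.371 0.102 0 0 0 1;0.851 -0.371 0.102 0 0 0 1;0.851 -0.371 0.102 0 0 0 1;0.851 -0.371 0.102 0 0 0 1;0.851 -0.371 0.102 0 0 0 1;0.851 -0.371 0.102 0 0 0 1;0.851 -0.371 0.102 0 0 0 1;0.851 -0.371 0.102 0 0 0 1;0.851 -0.371 0.102 0 0 0 1"

```text
t: 1.3
tcp_pos: [0.4475, -0.4058, 0.1868]
tcp_rot: [0.981, 0.194, -0.0, -0.0]
wrist_force: [0.3, -0.6, -0.7]
gripper_width: 0.0911
```

>>> send_rows:
  rows: "0.851 -0.371 0.102 0 0 0 1;0.851 -0.371 0.102 0 0 0 1;0.851 -0.371 0.102 0 0 0 1;0.851 -0.371 0.102 0 0 0 1;0.33 -0.876 0 0 0 0 1;0.33 -0.876 0 0 0 0 1;0.33 -0.876 0 0 0 0 1;0.33 -0.876 0 0 0 0 1;0.33 -0.876 0 0 0 0 1;0.33 -0.876 0 0 0 0 1;0.33 -0.876 0 0 0 0 1;0.33 -0.876 0 0 0 0 1"

```text
t: 2.5
tcp_pos: [0.5403, 0.0005, 0.1707]
tcp_rot: [0.981, 0.194, -0.0, -0.0]
wrist_force: [1.1, 0.3, 0.1]
gripper_width: 0.0914
```

>>> send_rows:
  rows: "0.33 -0.876 0 0 0 0 1;0.33 -0.876 0 0 0 0 1;0.33 -0.876 0 0 0 0 1;0.33 -0.876 0 0 0 0 1;0.33 -0.876 0 0 0 0 1;0.33 -0.876 0 0 0 0 1;0.33 -0.876 0 0 0 0 1;0.33 -0.876 0 0 0 0 1;0.33 -0.876 0 0 0 0 1;0 0 0 0 0 0 1;0 0 0 0 0 0 1"

```text
t: 3.6
tcp_pos: [0.5299, 0.3362, 0.1704]
tcp_rot: [0.981, 0.195, -0.0, 0.0]
wrist_force: [-0.3, -0.2, 0.7]
gripper_width: 0.0915
```

```bash
python3 -c "
from plan import *
plan([(527.8,411.2,170,None),(527.8,411.2,24,None)])"
```

```text
t 3.60 tcp [529.9 336.2 170.4] psi 22.49 tilt 0.04 w 91.5 f [-0.3 -0.2  0.7]
   to (527.8, 411.2, 170) units [ 0.67 -1.75  0.01] n 2 per [ 0.335 -0.877  0.005]
   to (527.8, 411.2, 24) units [0.   0.   3.65] n 4 per [0.    0.    0.912]
```

>>> send_rows:
  rows: "0.335 -0.877 0 0 0 0 1;0.335 -0.877 0 0 0 0 1;0 0 0 0 0 0 1;0 0 0.92 0 0 0 1;0 0 0.92 0 0 0 1;0 0 0.92 0 0 0 1;0 0 0.5 0 0 0 1;0 0 0.4 0 0 0 1;0 0 0 0 0 0 1;0 0 0 0 0 0 0.4;0 0 0 0 0 0 0.4;0 0 0 0 0 0 0.4"
  squeeze: 25

```text
t: 4.8
tcp_pos: [0.529, 0.4113, 0.0257]
tcp_rot: [0.981, 0.194, 0.001, -0.0]
wrist_force: [0.0, 0.0, 0.5]
gripper_width: 0.0702
```

>>> send_rows:
  rows: "0 0 0 0 0 0 0.4;0 0 0 0 0 0 0.4;0 0 0 0 0 0 0.4;0 0 0 0 0 0 0.4"

```text
t: 5.2
tcp_pos: [0.5285, 0.4111, 0.0248]
tcp_rot: [0.981, 0.194, 0.0, -0.0]
wrist_force: [-1.3, -1.0, 5.6]
gripper_width: 0.0496
```

```bash
python3 -c "
from plan import *
plan([(527.8,411.2,160,None),(598,-160.3,160,None),(598,-160.3,29.5,7.5)])"
```

```text
t 5.20 tcp [528.5 411.1  24.8] psi 22.41 tilt 0.02 w 49.6 f [-1.3 -1.   5.6]
   to (527.8, 411.2, 160) units [-0.01 -0.01 -3.38] n 4 per [-0.003 -0.002 -0.845]
   to (598, -160.3, 160) units [-3.83 13.88 -0.  ] n 15 per [-0.255  0.925 -0.   ]
   turn z units 2.49
   to (598, -160.3, 29.5) units [0.   0.   3.26] n 4 per [0.    0.    0.816]
```

>>> send_rows:
  rows: "0 0 -0.4 0 0 0 0.4;0 0 -0.75 0 0 0 0.4;0 0 -0.75 0 0 0 0.4;0 0 -0.75 0 0 0 0.4;0 0 -0.73 0 0 0 0.4;-0.255 0.925 0 0 0 0 0.4;-0.255 0.925 0 0 0 0 0.4;-0.255 0.925 0 0 0 0 0.4;-0.255 0.925 0 0 0 0 0.4;-0.255 0.925 0 0 0 0 0.4;-0.255 0.925 0 0 0 0 0.4;-0.255 0.925 0 0 0 0 0.4"

```text
t: 6.4
tcp_pos: [0.561, 0.1428, 0.1606]
tcp_rot: [0.981, 0.194, 0.0, 0.0]
wrist_force: [1.0, 0.5, -1.8]
gripper_width: 0.0499
```

>>> send_rows:
  rows: "-0.255 0.925 0 0 0 0 0.4;-0.255 0.925 0 0 0 0 0.4;-0.255 0.925 0 0 0 0 0.4;-0.255 0.925 0 0 0 0 0.4;-0.255 0.925 0 0 0 0 0.4;-0.255 0.925 0 0 0 0 0.4;-0.255 0.925 0 0 0 0 0.4;-0.255 0.925 0 0 0 0 0.4;0 0 0 0 0 0.83 0.4;0 0 0 0 0 0.83 0.4;0 0 0 0 0 0.83 0.4;0 0 0 0 0 0 0.4"

```text
t: 7.6
tcp_pos: [0.5984, -0.1606, 0.1603]
tcp_rot: [0.998, 0.064, 0.0, 0.0]
wrist_force: [-0.1, 0.1, -1.3]
gripper_width: 0.0499
```

```bash
python3 -c "
from plan import *
plan([(598,-160.3,29.5,None)])
grab('scene','held1')"
```

```text
t 7.60 tcp [ 598.4 -160.6  160.3] psi 7.38 tilt 0.02 w 49.9 f [-0.1  0.1 -1.3]
   to (598, -160.3, 29.5) units [-0.01 -0.01  3.27] n 4 per [-0.002 -0.002  0.818]
```

View pics/held1.png

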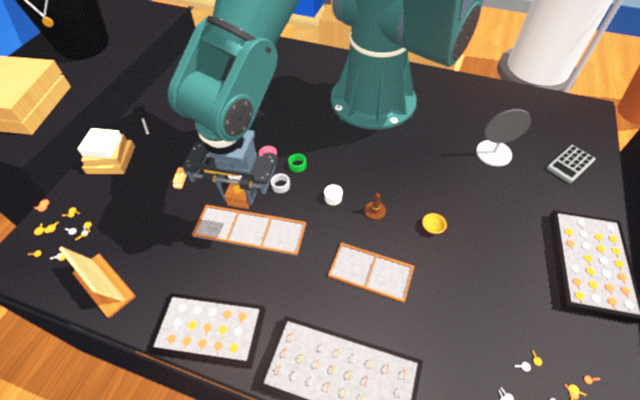

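The box hangs level in the jaws at (238,195). Lowering it into the middle pocket.

>>> send_rows:
  rows: "0 0 0.9 0 0 0 0.4;0 0 0.9 0 0 0 0.4;0 0 0.9 0 0 0 0.4;0 0 0.3 0 0 0 0.4;0 0 0.15 0 0 0 0.4;0 0 0.1 0 0 0 0.4;0 0 0 0 0 0 0.4;0 0 0 0 0 0 0.8;0 0 0 0 0 0 0.8;0 0 0 0 0 0 0.8;0 0 0 0 0 0 0.8;0 0 0 0 0 0 0.8"

```text
t: 8.85
tcp_pos: [0.5986, -0.1605, 0.0298]
tcp_rot: [0.998, 0.065, 0.0, 0.0]
wrist_force: [0.2, 0.5, 0.0]
gripper_width: 0.0729
```

```bash
python3 -c "
from plan import *
plan([(598,-160.3,150,None),(442,-275.9,150,15),(442,-275.9,23,None),(442,-275.9,150,None),(586.3,-71.1,150,7.5),(586.3,-71.1,28.5,None)])"
```

```text
t 8.85 tcp [ 598.6 -160.5   29.8] psi 7.47 tilt 0.01 w 72.9 f [0.2 0.5 0. ]
   to (598, -160.3, 150) units [-0.01 -0.01 -3.01] n 4 per [-0.003 -0.002 -0.751]
   turn z units -1.26
   to (442, -275.9, 150) units [-4.52  1.78 -0.  ] n 5 per [-0.903  0.356 -0.   ]
   to (442, -275.9, 23) units [0.   0.   3.18] n 4 per [0.    0.    0.794]
   to (442, -275.9, 150) units [ 0.    0.   -3.18] n 4 per [ 0.     0.    -0.794]
   turn z units 1.25
   to (586.3, -71.1, 150) units [ 4.24 -4.61 -0.  ] n 7 per [ 0.606 -0.658 -0.   ]
   to (586.3, -71.1, 28.5) units [0.   0.   3.04] n 4 per [0.    0.    0.759]
```

>>> send_rows:
  rows: "0 0 -0.6 0 0 0 0.8;0 0 -0.8 0 0 0 0.8;0 0 -0.8 0 0 0 0.8;0 0 -0.8 0 0 0 1;-0.71 0.392 0 0 0 0 1;-0.71 0.392 0 0 0 0 1;-0.71 0.392 0 0 0 0 1;-0.71 0.392 0 0 0 0 1;-0.71 0.392 0 0 0 0 1;-0.71 0.392 0 0 0 0 1;0 0 0 0 0 0 1;0 0 0 0 0 0 1"

```text
t: 10.05
tcp_pos: [0.4416, -0.2762, 0.1498]
tcp_rot: [0.998, 0.064, 0.0, 0.0]
wrist_force: [1.0, 0.5, -0.1]
gripper_width: 0.0912
```

Run:
```python
from plan import *
plan([(442,-275.9,150,None),(442,-275.9,23,None)])
p,d=grab('top','after1'); X=cloud('top',d)
for k,g in dict(box=(.598,-.160,.042),bl=(.442,-.276,.026),bs=(.438,-.143,.024)).items():
    m=(np.hypot(X[...,0]-g[0],X[...,1]-g[1])<.045)&(abs(X[...,2]-g[2])<.006)&(d>0)
    t=X[m]*1e3; R=cv2.minAreaRect(t[:,:2].astype(np.float32)) if len(t)>4 else 0; print(k,len(t),t.mean(0).round(1),R)
```

```text
t 10.05 tcp [ 441.6 -276.2  149.8] psi 7.39 tilt 0.02 w 91.2 f [ 1.   0.5 -0.1]
   to (442, -275.9, 150) units [ 0.01 -0.01 -0.01] n 1 per [ 0.01  -0.007 -0.005]
   to (442, -275.9, 23) units [0.   0.   3.18] n 4 per [0.    0.    0.794]
box 236 [ 598.2 -157.6   42.1] ((598.463623046875, -157.91436767578125), (50.5982551574707, 50.33665084838867), 6.923056602478027)
bl 0 [nan nan nan] 0
bs 57 [ 439.1 -142.2   23.7] ((438.0645446777344, -141.42845153808594), (47.10673904418945, 47.36514663696289), 72.43023681640625)<stdin>:6: RuntimeWarning: Mean of empty slice.
  ret = um.true_divide(
```

View pics/after1.png

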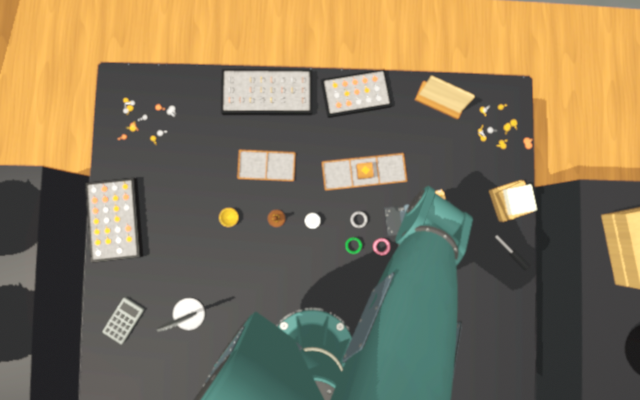

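The ring box sits flat in the middle pocket at (366,170), with its top at 42 mm. Next is the large bangle.

>>> send_rows:
  rows: "0 0 0.9 0 0 0 1;0 0 0.9 0 0 0 1;0 0 0.7 0 0 0 1;0 0 0.4 0 0 0 1;0 0 0.28 0 0 0 1;0 0 0 0 0 0 1;0 0 0 0 0 0 0.6;0 0 0 0 0 0 0.6;0 0 0 0 0 0 0.6;0 0 0 0 0 0 0.6;0 0 0 0 0 0 0.6;0 0 0 0 0 0 0.6"

```text
t: 11.3
tcp_pos: [0.4422, -0.2762, 0.0231]
tcp_rot: [0.998, 0.065, 0.0, 0.0]
wrist_force: [-0.5, 1.3, 7.6]
gripper_width: 0.0637
```

>>> send_rows:
  rows: "0 0 -0.48 0 0 0 0.6;0 0 -0.9 0 0 0 0.6;0 0 -0.9 0 0 0 0.6;0 0 -0.9 0 0 0 0.6;0.606 -0.658 0 0 0 0 0.6;0.606 -0.658 0 0 0 0 0.6;0.606 -0.658 0 0 0 0 0.6;0.606 -0.658 0 0 0 0 0.6;0.606 -0.658 0 0 0 0 0.6;0.606 -0.658 0 0 0 0 0.6;0.606 -0.658 0 0 0 0 0.6;0 0 0 0 0 0 0.6"

```text
t: 12.5
tcp_pos: [0.5879, -0.0686, 0.15]
tcp_rot: [0.998, 0.066, 0.001, -0.0]
wrist_force: [-0.3, -0.4, 0.3]
gripper_width: 0.0637
```

Run:
```python
from plan import *
plan([(586.3,-71.1,150,None),(586.3,-71.1,28,None)])
grab('scene','held2')
```

```text
t 12.50 tcp [587.9 -68.6 150. ] psi 7.61 tilt 0.07 w 63.7 f [-0.3 -0.4  0.3]
   to (586.3, -71.1, 150) units [-0.05  0.06 -0.  ] n 1 per [-0.049  0.058 -0.001]
   to (586.3, -71.1, 28) units [0.   0.   3.05] n 4 per [0.    0.    0.762]
```

View pics/held2.png

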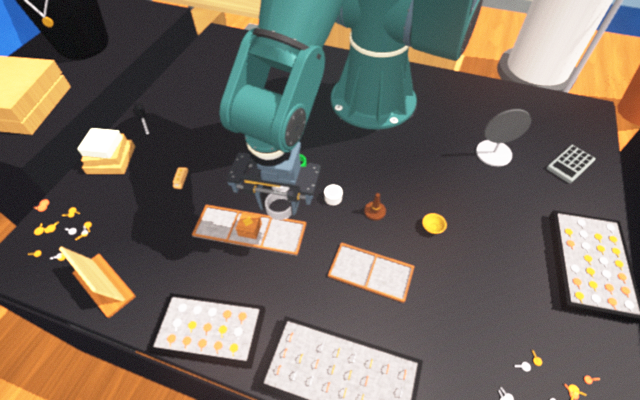

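>>> send_rows:
  rows: "-0.03 0.04 0.9 0 0 0 0.6;0 0 0.9 0 0 0 0.6;0 0 0.7 0 0 0 0.6;0 0 0.3 0 0 0 0.6;0 0 0.15 0 0 0 0.6;0 0 0.1 0 0 0 0.6;0 0 0 0 0 0 0.6;0 0 0 0 0 0 0.83;0 0 0 0 0 0 0.83;0 0 0 0 0 0 0.83;0 0 0 0 0 0 0.83;0 0 0 0 0 0 0.83"

```text
t: 13.75
tcp_pos: [0.5851, -0.0729, 0.0278]
tcp_rot: [0.998, 0.065, 0.0, 0.0]
wrist_force: [-0.6, -0.3, 0.4]
gripper_width: 0.0757
```

Run:
```python
from plan import *
plan([(586.3,-71.1,150,None),(510,-419,150,15.6),(510,-419,21,None),(510,-419,150,None),(609.7,-249.5,150,7.5),(609.7,-249.5,25.5,None)])
```

```text
t 13.75 tcp [585.1 -72.9  27.8] psi 7.47 tilt 0.01 w 75.7 f [-0.6 -0.3  0.4]
   to (586.3, -71.1, 150) units [ 0.03 -0.04 -3.06] n 4 per [ 0.009 -0.01  -0.764]
   turn z units -1.35
   to (510, -419, 150) units [-4.18  7.86 -0.  ] n 10 per [-0.418  0.786 -0.   ]
   to (510, -419, 21) units [0.   0.   3.22] n 4 per [0.    0.    0.806]
   to (510, -419, 150) units [ 0.    0.   -3.22] n 4 per [ 0.     0.    -0.806]
   turn z units 1.35
   to (609.7, -249.5, 150) units [ 3.02 -3.88 -0.  ] n 6 per [ 0.504 -0.646 -0.   ]
   to (609.7, -249.5, 25.5) units [0.   0.   3.11] n 4 per [0.    0.    0.778]
```

>>> send_rows:
  rows: "0 0 -0.6 0 0 0 0.83;0 0 -0.8 0 0 0 0.83;0 0 -0.8 0 0 0 0.83;0 0 -0.86 0 0 0 0.83;0 0 0 0 0 -0.68 0.8;0 0 0 0 0 -0.67 0.8;-0.415 0.782 0 0 0 0 0.8;-0.415 0.782 0 0 0 0 0.8;-0.415 0.782 0 0 0 0 0.8;-0.415 0.782 0 0 0 0 0.8;-0.415 0.782 0 0 0 0 0.8;-0.415 0.782 0 0 0 0 0.8"

```text
t: 14.95
tcp_pos: [0.539, -0.2818, 0.15]
tcp_rot: [0.991, 0.135, -0.0, -0.0]
wrist_force: [0.4, -0.1, -0.0]
gripper_width: 0.0732
```

>>> send_rows:
  rows: "-0.415 0.782 0 0 0 0 0.8;-0.415 0.782 0 0 0 0 0.8;-0.415 0.782 0 0 0 0 0.8;-0.415 0.782 0 0 0 0 0.8;0 0 0 0 0 0 0.8;0 0 0 0 0 0 0.8"

```text
t: 15.55
tcp_pos: [0.5088, -0.4191, 0.1498]
tcp_rot: [0.991, 0.135, -0.0, -0.0]
wrist_force: [-0.0, 0.9, 0.4]
gripper_width: 0.0729
```

Run:
```python
from plan import *
plan([(510,-419,150,15.6),(510,-419,21,None)])
for n in('top','scene'):
  p,d=grab(n); X=cloud(n,d)
  for k,g in dict(box=(.598,-.160,.042),bl=(.586,-.071,.030),bar=(.51,-.419,.02)).items():
    m=(np.hypot(X[...,0]-g[0],X[...,1]-g[1])<.045)&(abs(X[...,2]-g[2])<.005)&(d>0)
    t=X[m]*1e3
    if len(t)>4: print(n,k,len(t),t.mean(0).round(1),np.round(cv2.minAreaRect(t[:,:2].astype(np.float32))[0],1))
```

```text
t 15.55 tcp [ 508.8 -419.1  149.8] psi 15.50 tilt 0.03 w 72.9 f [-0.   0.9  0.4]
   turn z units -0.02
   to (510, -419, 150) units [ 0.03  0.01 -0.01] n 1 per [ 0.03   0.007 -0.006]
   to (510, -419, 21) units [0.   0.   3.22] n 4 per [0.    0.    0.806]
top box 231 [ 598.6 -157.3   42.2] [ 598.3 -157.8]
top bl 75 [584.9 -70.3  29.9] [584.2 -70.3]
scene box 359 [ 600.8 -159.3   42.9] [ 599.2 -160.4]
scene bl 161 [586.7 -72.1  30.2] [586. -72.]
scene bar 135 [ 510.7 -418.9   19.9] [ 511.8 -420.4]
```

>>> send_rows:
  rows: "0.03 0 0.9 0 0 0 0.7;0 0 0.9 0 0 0 0.7;0 0 0.8 0 0 0 0.7;0 0 0.4 0 0 0 0.7;0 0 0.22 0 0 0 0.7;0 0 0 0 0 0 0.5;0 0 0 0 0 0 0.15;0 0 0 0 0 0 0.15;0 0 0 0 0 0 0.15;0 0 0 0 0 0 0.15;0 0 0 0 0 0 0.15;0 0 0 0 0 0 0.15"

```text
t: 16.85
tcp_pos: [0.5105, -0.4187, 0.0217]
tcp_rot: [0.991, 0.135, 0.0, 0.0]
wrist_force: [-1.2, 0.7, 6.4]
gripper_width: 0.0219
```

>>> send_rows:
  rows: "0 0 0 0 0 0 0.15;0 0 0 0 0 0 0.15;0 0 0 0 0 0 0.15;0 0 -0.52 0 0 0 0.15;0 0 -0.9 0 0 0 0.15;0 0 -0.9 0 0 0 0.15;0 0 -0.9 0 0 0 0.15;0 0 0 0 0 0.68 0.15;0 0 0 0 0 0.67 0.15;0.504 -0.646 0 0 0 0 0.15;0.504 -0.646 0 0 0 0 0.15;0.504 -0.646 0 0 0 0 0.15"

```text
t: 18.05
tcp_pos: [0.5604, -0.3328, 0.15]
tcp_rot: [0.998, 0.065, -0.0, -0.0]
wrist_force: [-0.3, -1.3, -0.4]
gripper_width: 0.0218
```

>>> send_rows:
  rows: "0.504 -0.646 0 0 0 0 0.15;0.504 -0.646 0 0 0 0 0.15;0.504 -0.646 0 0 0 0 0.15;0 0 0 0 0 0 0.15;0 0 0 0 0 0 0.15"

```text
t: 18.55
tcp_pos: [0.6101, -0.2485, 0.1499]
tcp_rot: [0.998, 0.066, -0.0, -0.0]
wrist_force: [0.1, -0.3, -1.2]
gripper_width: 0.022
```

Run:
```python
from plan import *
plan([(609.7,-249.5,150,None),(609.7,-249.5,26,None)])
grab('scene','held3')
```

```text
t 18.55 tcp [ 610.1 -248.5  149.9] psi 7.54 tilt 0.01 w 22.0 f [ 0.1 -0.3 -1.2]
   to (609.7, -249.5, 150) units [-0.01  0.02 -0.  ] n 1 per [-0.014  0.023 -0.002]
   to (609.7, -249.5, 26) units [0.  0.  3.1] n 4 per [0.    0.    0.775]
```

View pics/held3.png

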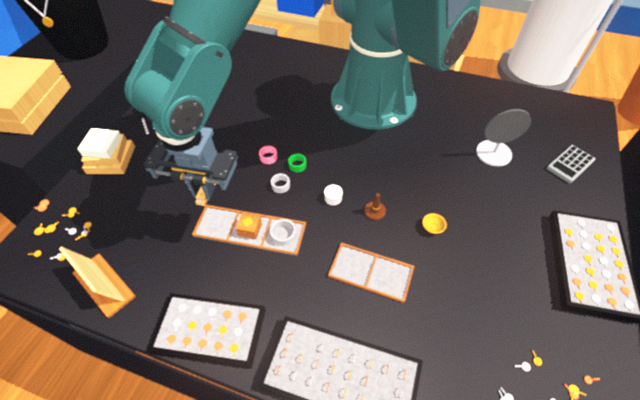

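The barrette hangs level at (202,195), and the box and large bangle are in their pockets at (247,225) and (283,232).

>>> send_rows:
  rows: "0 0.02 0.9 0 0 0 0.15;0 0 0.9 0 0 0 0.15;0 0 0.7 0 0 0 0.15;0 0 0.3 0 0 0 0.15;0 0 0.2 0 0 0 0.15;0 0 0.1 0 0 0 0.15;0 0 0 0 0 0 0.15;0 0 0 0 0 0 0.45;0 0 0 0 0 0 0.45;0 0 0 0 0 0 0.45;0 0 0 0 0 0 0.45;0 0 0 0 0 0 0.45"

```text
t: 19.8
tcp_pos: [0.6102, -0.2498, 0.0262]
tcp_rot: [0.998, 0.065, 0.0, 0.0]
wrist_force: [-1.3, -0.5, 0.1]
gripper_width: 0.0407
```

Run:
```python
from plan import *
plan([(609.7,-249.5,150,None),(438.3,-143,150,None),(438.3,-143,23,None),(438.3,-143,150,None),(609.4,120.8,150,None),(609.4,120.8,28,None)])
```

```text
t 19.80 tcp [ 610.2 -249.8   26.2] psi 7.47 tilt 0.01 w 40.7 f [-1.3 -0.5  0.1]
   to (609.7, -249.5, 150) units [-0.01 -0.01 -3.09] n 4 per [-0.003 -0.002 -0.774]
   to (438.3, -143, 150) units [-3.9 -3.2 -0. ] n 6 per [-0.65  -0.533 -0.   ]
   to (438.3, -143, 23) units [0.   0.   3.18] n 4 per [0.    0.    0.794]
   to (438.3, -143, 150) units [ 0.    0.   -3.18] n 4 per [ 0.     0.    -0.794]
   to (609.4, 120.8, 150) units [ 5.1  -5.98 -0.  ] n 9 per [ 0.567 -0.665 -0.   ]
   to (609.4, 120.8, 28) units [0.   0.   3.05] n 4 per [0.    0.    0.762]
```

>>> send_rows:
  rows: "0 0 -0.6 0 0 0 0.45;0 0 -0.8 0 0 0 0.45;0 0 -0.8 0 0 0 0.45;0 0 -0.89 0 0 0 0.6;-0.65 -0.535 0 0 0 0 1;-0.65 -0.535 0 0 0 0 1;-0.65 -0.535 0 0 0 0 1;-0.65 -0.535 0 0 0 0 1;-0.65 -0.535 0 0 0 0 1;-0.65 -0.535 0 0 0 0 1;0 0 0 0 0 0 1;0 0 0 0 0 0 1"

```text
t: 21.0
tcp_pos: [0.4388, -0.1427, 0.15]
tcp_rot: [0.998, 0.065, 0.0, 0.0]
wrist_force: [1.2, -0.4, 0.5]
gripper_width: 0.0911
```

>>> send_rows:
  rows: "0 0 0.9 0 0 0 1;0 0 0.9 0 0 0 1;0 0 0.7 0 0 0 1;0 0 0.4 0 0 0 1;0 0 0.27 0 0 0 1;0 0 0 0 0 0 1;0 0 0 0 0 0 0.45;0 0 0 0 0 0 0.45;0 0 0 0 0 0 0.45;0 0 0 0 0 0 0.45;0 0 0 0 0 0 0.45;0 0 0 0 0 0 0.45"

```text
t: 22.2
tcp_pos: [0.439, -0.1429, 0.0231]
tcp_rot: [0.998, 0.065, 0.0, 0.0]
wrist_force: [-1.6, 0.9, 5.5]
gripper_width: 0.0494
```

Run:
```python
from plan import *
plan([(438.3,-143,23,None)])
for n in('top','scene'):
  p,d=grab(n,'a5'+n); X=cloud(n,d)
  for k,g in dict(bar=(.61,-.2495,.024)).items():
    m=(np.hypot(X[...,0]-g[0],X[...,1]-g[1])<.045)&(abs(X[...,2]-g[2])<.005)&(d>0)
    t=X[m]*1e3
    if len(t)>4: print(n,k,len(t),t.mean(0).round(1),cv2.minAreaRect(t[:,:2].astype(np.float32)))
```

```text
t 22.20 tcp [ 439.  -142.9   23.1] psi 7.48 tilt 0.03 w 49.4 f [-1.6  0.9  5.5]
   to (438.3, -143, 23) units [-0.02  0.    0.  ] n 1 per [-0.018  0.001  0.002]
top bar 112 [ 607.  -247.2   24.5] ((608.1800537109375, -247.1835174560547), (64.35397338867188, 22.1437931060791), 7.767136096954346)
scene bar 175 [ 610.5 -248.7   24.5] ((611.1600952148438, -249.32240295410156), (60.647396087646484, 22.444900512695312), 8.07243824005127)
```

>>> send_rows:
  rows: "0 0 -0.48 0 0 0 0.45;0 0 -0.9 0 0 0 0.45;0 0 -0.9 0 0 0 0.45;0 0 -0.9 0 0 0 0.45;0.565 -0.665 0 0 0 0 0.45;0.565 -0.665 0 0 0 0 0.45;0.565 -0.665 0 0 0 0 0.45;0.565 -0.665 0 0 0 0 0.45;0.565 -0.665 0 0 0 0 0.45;0.565 -0.665 0 0 0 0 0.45;0.565 -0.665 0 0 0 0 0.45;0.565 -0.665 0 0 0 0 0.45"

```text
t: 23.5
tcp_pos: [0.5908, 0.0931, 0.1498]
tcp_rot: [0.998, 0.065, -0.0, 0.0]
wrist_force: [-0.4, -0.1, -0.9]
gripper_width: 0.0493
```

>>> send_rows:
  rows: "0.565 -0.665 0 0 0 0 0.45;0 0 0 0 0 0 0.45;0 0 0 0 0 0 0.45"

```text
t: 23.8
tcp_pos: [0.609, 0.1214, 0.1495]
tcp_rot: [0.998, 0.066, -0.0, 0.0]
wrist_force: [0.5, -0.6, -1.3]
gripper_width: 0.0498
```

Run:
```python
from plan import *
plan([(609.4,120.8,28,None)])
p,d=grab('scene'); cv2.imwrite('pics/held4.png',p[100:330,150:470,::-1])
```

```text
t 23.80 tcp [609.  121.4 149.5] psi 7.54 tilt 0.05 w 49.8 f [ 0.5 -0.6 -1.3]
   to (609.4, 120.8, 28) units [0.01 0.02 3.04] n 4 per [0.002 0.004 0.76 ]
```

View pics/held4.png

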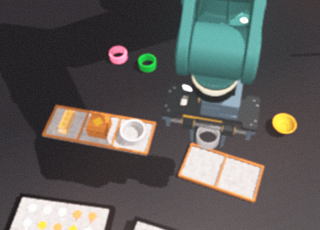

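The small bangle is held level (crop (207,136)), and tray_three holds all three items at crop (65..133, 122..131).

>>> send_rows:
  rows: "0 0 0.9 0 0 0 0.45;0 0 0.9 0 0 0 0.45;0 0 0.7 0 0 0 0.45;0 0 0.3 0 0 0 0.45;0 0 0.15 0 0 0 0.45;0 0 0.1 0 0 0 0.45;0 0 0 0 0 0 0.45;0 0 0 0 0 0 0.75;0 0 0 0 0 0 0.75;0 0 0 0 0 0 0.75;0 0 0 0 0 0 0.75;0 0 0 0 0 0 0.75"

```text
t: 25.05
tcp_pos: [0.6094, 0.1211, 0.0282]
tcp_rot: [0.998, 0.065, 0.0, -0.0]
wrist_force: [-0.1, -0.9, -0.4]
gripper_width: 0.0687
```

Run:
```python
from plan import *
plan([(609.4,120.8,150,None),(431.5,8.8,150,None),(431.5,8.8,24,None),(431.5,8.8,150,None),(611.2,210.8,150,None),(611.2,210.8,29,None)])
```

```text
t 25.05 tcp [609.4 121.1  28.2] psi 7.47 tilt 0.01 w 68.7 f [-0.1 -0.9 -0.4]
   to (609.4, 120.8, 150) units [-0.    0.01 -3.05] n 4 per [-0.     0.002 -0.761]
   to (431.5, 8.8, 150) units [-4.77  2.2  -0.  ] n 6 per [-0.796  0.366 -0.   ]
   to (431.5, 8.8, 24) units [0.   0.   3.15] n 4 per [0.    0.    0.788]
   to (431.5, 8.8, 150) units [ 0.    0.   -3.15] n 4 per [ 0.     0.    -0.788]
   to (611.2, 210.8, 150) units [ 5.11 -4.42 -0.  ] n 7 per [ 0.73  -0.632 -0.   ]
   to (611.2, 210.8, 29) units [0.   0.   3.02] n 4 per [0.    0.    0.756]
```

>>> send_rows:
  rows: "0 0 -0.6 0 0 0 0.75;0 0 -0.8 0 0 0 0.75;0 0 -0.8 0 0 0 0.75;0 0 -0.85 0 0 0 0.8;-0.796 0.368 0 0 0 0 0.8;-0.796 0.368 0 0 0 0 0.8;-0.796 0.368 0 0 0 0 0.8;-0.796 0.368 0 0 0 0 0.8;-0.796 0.368 0 0 0 0 0.8;-0.796 0.368 0 0 0 0 0.8;0 0 0 0 0 0 0.8;0 0 0 0 0 0 0.8"

```text
t: 26.25
tcp_pos: [0.4316, 0.0084, 0.1504]
tcp_rot: [0.998, 0.065, 0.001, 0.0]
wrist_force: [0.7, 0.6, 0.4]
gripper_width: 0.0724
```

Run:
```python
from plan import *
plan([(431.5,8.8,24,None)])
for n in('top','scene'):
  p,d=grab(n,'a6'+n); X=cloud(n,d)
  for k,g in dict(bs=(.6094,.121,.028),tin=(.4315,.0088,.03)).items():
    m=(np.hypot(X[...,0]-g[0],X[...,1]-g[1])<.045)&(abs(X[...,2]-g[2])<.005)&(d>0)
    t=X[m]*1e3
    if len(t)>4: print(n,k,len(t),t.mean(0).round(1),cv2.minAreaRect(t[:,:2].astype(np.float32)))
```

```text
t 26.25 tcp [431.6   8.4 150.4] psi 7.42 tilt 0.06 w 72.4 f [0.7 0.6 0.4]
   to (431.5, 8.8, 24) units [-0.   -0.01  3.16] n 4 per [-0.    -0.002  0.79 ]
top bs 56 [609.7 124.4  28. ] ((609.390625, 123.89608764648438), (46.742027282714844, 45.8951301574707), 1.6221455335617065)
scene bs 130 [609.7 121.6  28.7] ((609.145751953125, 121.10717010498047), (51.14900207519531, 47.43204116821289), 15.793506622314453)
scene tin 196 [433.6   7.6  31.7] ((432.38958740234375, 7.37794303894043), (45.598976135253906, 44.772056579589844), 70.50128936767578)
```

>>> send_rows:
  rows: "0 0 0.9 0 0 0 0.8;0 0 0.9 0 0 0 0.8;0 0 0.7 0 0 0 0.8;0 0 0.4 0 0 0 0.8;0 0 0.25 0 0 0 0.8;0 0 0 0 0 0 0.8;0 0 0 0 0 0 0.4;0 0 0 0 0 0 0.4;0 0 0 0 0 0 0.4;0 0 0 0 0 0 0.4;0 0 0 0 0 0 0.4;0 0 0 0 0 0 0.4"

```text
t: 27.55
tcp_pos: [0.4319, 0.0086, 0.0246]
tcp_rot: [0.998, 0.065, 0.001, 0.0]
wrist_force: [-1.1, -0.1, 9.6]
gripper_width: 0.0459
```

>>> send_rows:
  rows: "0 0 -0.45 0 0 0 0.4;0 0 -0.9 0 0 0 0.4;0 0 -0.9 0 0 0 0.4;0 0 -0.9 0 0 0 0.4;0.73 -0.632 0 0 0 0 0.4;0.73 -0.632 0 0 0 0 0.4;0.73 -0.632 0 0 0 0 0.4;0.73 -0.632 0 0 0 0 0.4;0.73 -0.632 0 0 0 0 0.4;0.73 -0.632 0 0 0 0 0.4;0.73 -0.632 0 0 0 0 0.4;0 0 0 0 0 0 0.4"

```text
t: 28.75
tcp_pos: [0.6136, 0.2135, 0.1505]
tcp_rot: [0.998, 0.066, 0.001, -0.0]
wrist_force: [-0.8, -0.8, -1.1]
gripper_width: 0.0457
```

Run:
```python
from plan import *
plan([(611.2,210.8,29,None)])
p,d=grab('scene'); cv2.imwrite('pics/held5.png',p[100:330,150:470,::-1])
```

```text
t 28.75 tcp [613.6 213.5 150.5] psi 7.56 tilt 0.14 w 45.7 f [-0.8 -0.8 -1.1]
   to (611.2, 210.8, 29) units [-0.07  0.06  3.04] n 4 per [-0.017  0.015  0.759]
```

View pics/held5.png

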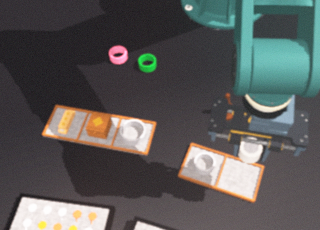

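The tin is held level at crop (251,150), and the small bangle sits in tray_two at crop (206,163). Placing the tin.

>>> send_rows:
  rows: "0 0 0.9 0 0 0 0.4;0 0 0.9 0 0 0 0.4;0 0 0.7 0 0 0 0.4;0 0 0.3 0 0 0 0.4;0 0 0.15 0 0 0 0.4;0 0 0.08 0 0 0 0.4;0 0 0 0 0 0 0.4;0 0 0 0 0 0 0.7;0 0 0 0 0 0 0.7;0 0 0 0 0 0 0.7;0 0 0 0 0 0 0.7;0 0 0 0 0 0 0.7"

```text
t: 30.0
tcp_pos: [0.6111, 0.2107, 0.029]
tcp_rot: [0.998, 0.065, 0.0, -0.0]
wrist_force: [0.6, 0.4, -0.3]
gripper_width: 0.064
```

>>> send_rows:
  rows: "0 0 -0.6 0 0 0 0.7;0 0 -0.8 0 0 0 0.7;0 0 -0.8 0 0 0 0.7;0 0 -0.9 0 0 0 0.8;0 -0.9 -0.4 0 0 0 0.8;0 -0.9 -0.4 0 0 0 0.8;0 -0.9 0 0 0 0 0.8;0 -0.9 0 0 0 0 0.8;0 -0.9 0 0 0 0 0.8;0 -0.9 0 0 0 0 0.8;0 0 0 0 0 0 0.8;0 0 0 0 0 0 0.8"

```text
t: 31.2
tcp_pos: [0.5826, 0.4252, 0.1845]
tcp_rot: [0.998, 0.066, -0.0, 0.0]
wrist_force: [0.7, -0.7, -0.4]
gripper_width: 0.073
```

Run:
```python
from plan import *
plan([])
T=dict(box=(.598,-.160,.042),bl=(.586,-.071,.030),bar=(.61,-.2495,.024),bs=(.6094,.121,.028),tin=(.6112,.2108,.034),cone=(.437,.1265,.076),dish=(.435,.280,.022),green=(.354,-.126,.024),pink=(.352,-.22,.024))
for n in('top','scene'):
  p,d=grab(n,'end'+n); X=cloud(n,d)
  for k,g in T.items():
    m=(np.hypot(X[...,0]-g[0],X[...,1]-g[1])<.042)&(abs(X[...,2]-g[2])<.005)&(d>0)
    t=X[m]*1e3
    if len(t)>4:
      R=cv2.minAreaRect(t[:,:2].astype(np.float32)); print(n,k,len(t),t.mean(0).round(1),np.round(R[0],1),np.round(R[1],1),round(R[2],1))
```

```text
t 31.20 tcp [582.6 425.2 184.5] psi 7.54 tilt 0.03 w 73.0 f [ 0.7 -0.7 -0.4]
top box 230 [ 598.4 -157.2   42.5] [ 598.3 -157.7] [50.8 50.2] 8.2
top bl 82 [586.1 -69.9  30.2] [584.2 -70.6] [62.4 59.5] 89.2
top bar 109 [ 606.4 -247.3   24.2] [ 607.2 -247.6] [66.2 21.9] 7.2
top bs 57 [610.  124.2  27.7] [608.1 123.9] [49.1 46.1] 0.5
top tin 144 [609.9 213.5  35.3] [610.8 214. ] [43.3 45.7] 3.1
top cone 8 [436.1 127.9  76.9] [435.7 128.7] [6.3 9.7] 1.7
top dish 102 [435.  283.3  21. ] [434.5 281.6] [55.1 53. ] 1.3
top green 55 [ 352.  -126.6   23.8] [ 353.2 -126.1] [48.5 46. ] 1.5
top pink 57 [ 351.  -217.2   24. ] [ 351.8 -217.3] [48.7 46.4] 3.6
scene box 357 [ 600.5 -159.1   42.8] [ 599.6 -159.9] [52.2 50.6] 8.8
scene bl 161 [586.9 -72.7  30.1] [585.7 -73. ] [64.6 59.9] 22.2
scene bar 173 [ 609.7 -248.9   24.3] [ 610.2 -250.2] [64.  23.6] 7.0
scene bs 136 [610.1 122.3  28.3] [610.1 121.2] [47.5 49. ] 63.3
scene tin 291 [612.5 210.9  35.9] [611.3 210.4] [43.8 45.5] 20.8
scene cone 18 [438.3 125.2  75.9] [437.5 125.2] [9.4 9.7] 75.5
scene dish 171 [430.6 280.3  22. ] [436.1 278.5] [56.3 57.2] 6.6
scene green 93 [ 354.5 -128.6   23.7] [ 353.6 -128.4] [49.8 48.6] 50.0
scene pink 90 [ 352.6 -220.4   23.8] [ 351.8 -220.5] [50.5 46.6] 24.5
```

View pics/endscene.png

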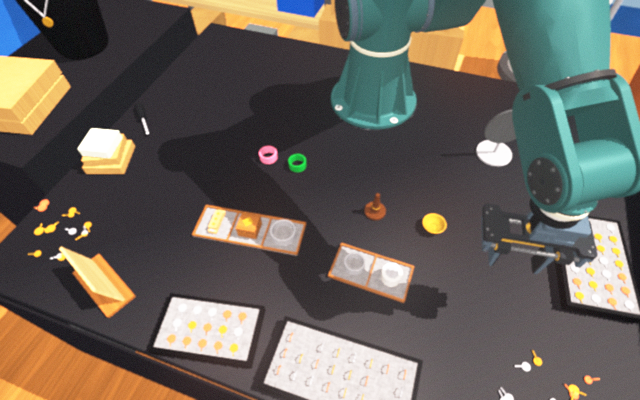

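View pics/endtop.png

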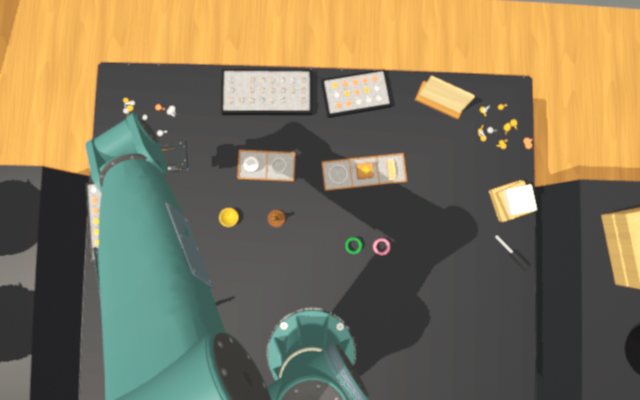

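Both views show all five items in their pockets: tray_three at (339..392, 168..174) and tray_two at (251..280, 165) in the top view. The cone, dish and coloured hoops have not moved. The arm is clear.

```bash
python3 -c "
from bench import robot
print(robot.job_done())"
```

```text
the job is handed in; nothing more can be done
None
```

Both gift sets are made up, and I handed the job in at about 31 s of the 120 s allowed.

- **Three-pocket tray:** the ring box is in the middle pocket. The large bangle is in the +y pocket and the barrette in the −y pocket.
- **Two-pocket tray:** the small bangle is in the −y pocket and the tin in the +y pocket.

**Last checks:** I measured from both cameras after the arm had backed away.
- **Height:** the tops stand at 42, 30, 24 and 28 mm for the box, large bangle, barrette and small bangle, which is right for lying flat on the 4 mm floor. The tin reads 35–36 mm against 34 mm for its lid, or 36 mm with the boss.
- **Position:** every item lies within about 4 mm of its pocket centre. The two cameras differ from each other by 2–4 mm, mostly in y, which is small next to the pocket margins.
- **Left alone:** the ring cone, the brass dish and the green and pink hoops read where they stood at the start, to within that same camera difference.
- **Forces:** the wrist force stayed below 10 N in every reading I took, against the 120 N limit.

No check failed.

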